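Stow the travel spacer, then set and lock the lantern leg

TASK

Make the curing lantern's leg ready: put its yellow travel spacer from the ceramic tray into the open top drawer and slide that drawer fully shut. Then draw the white leg sleeve out against its spring until its red pointer stands on the blue mark with the orange cam lever still open, and squeeze the lever closed against the sleeve while keeping the pointer on the mark. Finish while still holding it so, with the lever and the green rest pinched between the fingers, and leave the lantern and the tray standing where they are.

Things in the scene. Friction and masses are not known exactly. Their poses are not given: they have to be found in the camera images.
- spacer: Loose yellow plastic travel spacer, an inverted U channel 70 long (its x) x 24 wide (its y) x 26 high (z), solid top 12 mm thick, 60 g. Origin: centre of its underside, z up. It lies on the floor of the ceramic tray.
- tray: Loose white ceramic tray, 130 (x) x 100 (y) mm, floor 5 mm thick, rim 12 mm high, rim walls 5 mm thick, 0.6 kg. Origin: centre of the underside. Bystander: may be nudged less than 40 mm.
- unit_front (a point): Fixed point in the middle of the open front of the drawer unit, 112 mm above the table. The unit has two stacked white plastic drawers under a bamboo top: 240 wide (y), 162 high, reaching 245 mm back (x) from here. The drawers slide out along its -x, towards the robot, with about 1 N friction. The top drawer starts 120 to 160 mm open; shut, its handle is 50 mm ahead (-x) of this point.
- unit_drawer0_handle (a point): Middle of the top drawer's grey bar handle, a bar of about 10 mm diameter along y, 120 mm long, 35 mm out from the drawer's front panel (15 thick, 60 high), 112 mm above the table; moves with the drawer. Its axes are those of the unit.
- drawer_in (a point): Point on the inner floor of the top drawer, 50 mm behind the inside of its front wall and midway across; moves with the drawer, axes as the unit. 85 mm above the table. Inside, the drawer is 215 long (x -50 to +165 from here), 198 wide, side walls 43 mm above the floor.
- stand: Fixed dark hard-silicone stand that carries the lantern leg lying flat. Origin: centre of the underside of its base plate (12 mm thick, x -115 to 165, y -55 to 55). A 12 mm steel rod runs along its x, axis 50 mm above the table, held by end blocks 64 mm high (x -115 to -95 and 130 to 165). An aluminium scale strip 28 mm high lies at y 61 to 91.
- mark: Blue band, 10 mm along x, 30 mm along y, 3 mm thick, fixed on top of the scale strip: the length mark. Origin: centre of its underside, 28 mm above the table; axes as the stand. The place of the mark along the strip differs from run to run.
- leg: White leg sleeve sliding on the rod, axes as the stand. Origin: on the rod axis, 50 mm above the table, at the rear face of its cross bar (x -8 to 0, 110 wide along y, z -15 to 15). The sleeve runs back to x 60, 20 wide, 24 high. Slides out along -x, to the robot, up to 140 mm; starts fully in; a spring pulls it back with 3 to 4.5 N. Fingers astride the sleeve just behind the bar can draw it.
- pointer (a point): Tip of the red pointer of the leg, 4 mm ahead (-x) of the leg's origin, 82 mm to its +y, 13.5 mm below it. It stands over the scale strip; it is on the mark when it is over the blue band (within 5 mm of the band's middle along x).
- lever: Orange cam lever, hinged on the leg. Origin: the vertical hinge line, x 48, y -10 from the leg's origin. Runs 38 mm from the hinge along its own -x, 8 thick (y -8 to 0), 22 high. Closed: its x is along the leg's x, its outer face 18 mm from the rod axis. Open (0.35 to 0.48 rad): free end out to the leg's -y, up to 36 mm from the rod axis. Stays where left; 2 N at its end moves it.
- rest (a point): Green finger rest fixed on the leg's +y side, opposite the lever, 36 long (x 2 to 38 from the leg's origin), 22 high. Point: centre of its outer face, 14 mm from the rod axis, so rest and closed lever are 32 mm across, centred 2 mm to the leg's -y side.
- lantern: Loose cylindrical UV curing lantern, 92 mm diameter, 190 mm tall, blue press button on top. Origin: centre of the underside. Bystander, easily tipped.
Mind the look-alikes: they are no part of the job. What is meant by the spacer is not black, pink or purple, and is the smaller of those in its own colour.

How it is judged (in metres and radians):
On the way, in this order (a step that is already met when the one before it is completed fails the run):
1. the spacer lies let go in the open top drawer (x of spacer in the frame of drawer_in between -0.05 and 0.165 m and y of spacer in the frame of drawer_in between -0.1 and 0.1 m and z of spacer in the frame of drawer_in between -0.005 and 0.03 m and x of unit_drawer0_handle in the frame of unit_front below -0.11 m and contact force between the fingers and spacer below 0.1 N), for 0.2 s.
2. the top drawer is fully shut with the spacer in it (x of spacer in the frame of drawer_in between -0.05 and 0.165 m and y of spacer in the frame of drawer_in between -0.1 and 0.1 m and z of spacer in the frame of drawer_in between -0.005 and 0.03 m and x of unit_drawer0_handle in the frame of unit_front above -0.058 m), for 0.2 s.
3. the leg's pointer is held on the blue mark with the cam lever still open (x of pointer in the frame of mark between -0.005 and 0.005 m and angle between the x axis of lever and the x axis of leg, either way round above 0.2 rad), for 0.2 s.
4. the cam lever is squeezed closed with the pointer on the mark (x of pointer in the frame of mark between -0.005 and 0.005 m and angle between the x axis of lever and the x axis of leg, either way round below 0.1 rad and contact force between the fingers and lever above 4 N and contact force between the fingers and leg_c2 above 4 N), for 0.3 s.
At the end, for the whole second after the job is handed in: The spacer lies in the top drawer and the drawer is shut (within 8 mm). The pointer is within 5 mm of the middle of the blue mark, the lever is within 0.1 rad of closed, and the fingers are still pinching lever and green rest with over 4 N on each (all of step 2 and all of step 4); the arm keeps its last pose, push and grip.
It fails at once if the cam lever is closed while the pointer is off the mark (angle between the x axis of lever and the x axis of leg, either way round below 0.1 rad and (x of pointer in the frame of mark below -0.008 m or x of pointer in the frame of mark above 0.008 m)).
It fails at once if the tray is displaced more than 40 mm or tipped (distance of tray from where it was at the start of the episode above 0.04 m or angle between tray's own z axis and vertical above 0.3 rad).
It fails at once if the lantern is displaced more than 30 mm or tipped (distance of lantern from where it was at the start of the episode above 0.03 m or angle between lantern's own z axis and vertical above 0.3 rad).
It also fails if it takes over 64 s, if anything falls off the work surface, if the arm or the gripper's body presses on something with over 40 N, if the wrist force passes 120 N, or if a joint passes its speed limit or range.

ROBOT

A 7-joint arm with a two-finger parallel gripper is mounted at the origin on the work surface. World frame = base frame: x ahead of the robot, y to its left, z up, the work surface at z = 0. Lengths are in m, angles in degrees, forces in N, time in s.
With the tool pointing down it reaches from about 0.425 to 0.875 m from the base axis. Payload 4.7 kg.
Tool frame: the origin (TCP) lies at the very end of the fingers, on their centre line; the grasp point (between the pads) lies 19 mm behind it; z points along the fingers, y is the direction in which the jaws open and shut (so a half turn about z gives the same grasp; the last joint's range is limited). The gripper opens to 87 mm and grips with 3 to 60 N. Pads are 19 mm wide; open, the fingers measure 117 mm over their backs; the gripper's body (75 mm by 190 mm) begins 51 mm behind the grasp point.
Start: joints at [-74.135, 18.392, -4.016, 83.108, 1.295, 78.541, -3.26], TCP at [0.169, 0.628, 0.223] pointing down, gripper open.
Joint ranges: [-163.93, 163.93], [-17.29, 119.83], [-79.2, 71.16], [3.27, 140.29], [-89.18, 269.18], [5.43, 117.66], [-154.24, 154.24]. Speed limits (degrees/s): [147.25, 147.25, 180, 180, 180, 180, 180].

INTERFACE

Orientations are given as [roll, pitch, yaw] about the fixed x, y, z axes, in that order (R = Rz(yaw) Ry(pitch) Rx(roll)).
In Python, from cell import monitor, read_camera, camera_info, env, look_for gives the robot as it stands.
- The arm moves only by the tool servo_tool, never from a script. Its argument "commands" is one flat list of numbers, 6 for each row, row after row: the shift along the tool's x, y, z in mm, then the turn, a rotation vector about the tool's x, y, z in degrees. A call has 1 to 10 rows; each row shifts and turns the commanded pose from where the row before left it, along the tool's axes as they then stand; what a row does not reach is not made up. A row lasts 1/10 s, in which the tool goes at most 50 mm and 8.59 degrees, less where a joint would pass 70% of its speed; a pose out of reach is approached as far as the arm can. A call is refused whole if a number of a shift passes 50 or a number of a turn 8.59, either way. A call with a gripper value outside its range is refused whole. "jaw" is the finger opening in mm, from 0 to 87, set as the call begins (left out, the last holds). The fingers move at their own pace and stop on an object; "newtons" is the grip in N (left out, the last holds). Time passes only in rows, so rows that do not move let the fingers close. It gives the time, the measured TCP pose, the force and the opening at its end, in the units of the state.
- monitor.get_obs(): the state, without advancing time (a new reading comes with each control period).
- read_camera(name): name is "side" or "top" or "wrist"; returns (picture, depth): 384x512x3 uint8, red, green, blue; 384x512 float32, m along the optical axis (not along the pixel's ray), 0 where there is no reading.
- camera_info(name): a dict with "camera_matrix" (3x3 intrinsics, pixels), "R" (3x3) and "t" (3): a world point X has camera coordinates R X + t; the wrist camera has in their place "T_tool_cam" (4x4, takes a point from camera to tool coordinates, whose origin is the TCP and whose axes are the flange's). Camera axes: x right, y down, z forward; pixel columns grow to the right and rows downward; lengths in m; the calibration is good to about 2 mm. A picture is of the moment at which its call begins: read the wrist's pose just before it. camera_info takes no time and is no camera call.
- env.sign_off(): hands the job in, once; it reports no verdict.
Trained networks look in the newest picture that a camera, given by its name, has taken for a name from the list of things; names that differ only in an ending like _2 or _b are one class to them, and where a whole thing is asked for, a point or a joint stands for the part that bears it (a point fixed in the world has none). Each returns a list of dicts, best first, with "conf" (0 to 1); they miss things now and then, are a little off and sometimes report something else, mostly with a low value. They report only what shows in the picture. A call takes as long as a camera call. They do not tell look-alikes from the thing itself.
- look_for(camera, label): "box" ([left, top, width, height] in pixels, round what is visible of it).
The state is a dict: "time_s": time; "qpos": joint angles; "joint_velocities": joint speeds; "effort": joint torques, N m; "tool_pos": TCP position; "tool_rot": TCP orientation; "force": force on the tool from outside, world axes, zero at the start; "wrist_torque": the same for the moment, N m; "grip_width": finger opening in m.
Only numpy, scipy, OpenCV 4.12 (cv2) and the standard library are available. Lean on these libraries where they do the work, as an engineer would, in place of code of your own. Each camera call takes 0.05 s, during which the arm holds its last target.

## Working session

There is one attempt and no reset: what is moved stays moved. The work goes in short steps, Python scripts to look and compute and a tool call to move; the robot and the scene stay as the last step left them, time stands still between calls to the robot, and variables do not carry over. Pictures are saved under pics/ and viewed, and the job is handed in when it is done.

Besides the shell and the picture viewer there is one more tool, called as a command line: name --argument value ..., lists and objects as JSON in quotes. servo_tool: Moves the arm, as the interface text tells. Its arguments: {"type":"object","properties":{"commands":{"type":"array","items":{"type":"number"}},"jaw":{"type":"number"},"newtons":{"type":"number"}},"required":["commands"]}

```bash
ls; mkdir -p pics; cat > h.py <<'E'
import numpy as np, cv2
from cell import monitor, read_camera, camera_info, env, look_for
def save(n,p): cv2.imwrite('pics/'+n+'.png',p[:,:,::-1])
def P(name,u,v,d):
    c=camera_info(name);K=np.array(c['camera_matrix']);
    x=np.stack([(u-K[0,2])/K[0,0]*d,(v-K[1,2])/K[1,1]*d,d],-1)
    return (x-np.array(c['t']))@np.array(c['R'])
def cloud(name,dep):
    v,u=np.mgrid[0:384,0:512]
    return P(name,u,v,dep)
E
python3 - <<'E'
from h import *
o=monitor.get_obs();print(o['time_s'],o['tool_pos'],o['tool_rot'],o['grip_width'])
for n in('top','side'):
    p,d=read_camera(n);save(n+'0',p);np.savez(n+'0.npz',p=p,d=d)
    for l in ('spacer','tray','unit_drawer0_handle','mark','leg','lever','lantern','pointer'):
        try: r=look_for(n,l)
        except Exception as e: r=e
        print(n,l,[(np.round(q['box']).tolist(),round(q['conf'],2)) for q in r][:4] if isinstance(r,list) else r)
print(monitor.get_obs()['time_s'])
E
```

```text
pics
0.0 [0.16874859 0.62714776 0.22146208] [-1.79892113e+02  4.61022843e-03  1.64944510e+02] 0.08718767532078234
top spacer [([320.0, 279.0, 17.0, 30.0], 0.78), ([269.0, 226.0, 12.0, 28.0], 0.73), ([195.0, 222.0, 38.0, 17.0], 0.56)]
top tray [([250.0, 210.0, 50.0, 60.0], 0.8)]
top unit_drawer0_handle [([83.0, 161.0, 120.0, 85.0], 0.89)]
top mark [([351.0, 169.0, 49.0, 30.0], 0.35)]
top leg [([349.0, 168.0, 55.0, 32.0], 0.67)]
top lever [([385.0, 176.0, 4.0, 12.0], 0.55)]
top lantern [([263.0, 92.0, 42.0, 65.0], 0.88)]
top pointer [([350.0, 169.0, 51.0, 29.0], 0.77), ([333.0, 148.0, 71.0, 126.0], 0.67)]
side spacer [([158.0, 266.0, 35.0, 21.0], 0.92), ([143.0, 202.0, 47.0, 28.0], 0.88), ([224.0, 214.0, 35.0, 17.0], 0.77), ([288.0, 173.0, 22.0, 31.0], 0.77)]
side tray [([208.0, 203.0, 70.0, 48.0], 0.69)]
side unit_drawer0_handle [([233.0, 65.0, 78.0, 80.0], 0.71)]
side mark [([243.0, 282.0, 7.0, 13.0], 0.59)]
side leg [([209.0, 204.0, 69.0, 49.0], 0.73), ([295.0, 290.0, 42.0, 65.0], 0.65), ([226.0, 66.0, 198.0, 105.0], 0.32)]
side lever [([305.0, 329.0, 29.0, 11.0], 0.53)]
side lantern [([342.0, 164.0, 59.0, 88.0], 0.91)]
side pointer [([294.0, 289.0, 43.0, 70.0], 0.98)]
0.9
```

View pics/top0.png

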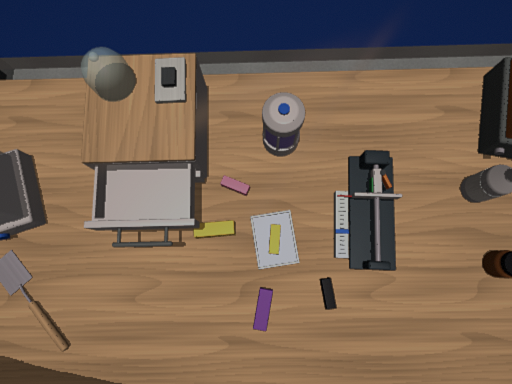

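View pics/side0.png

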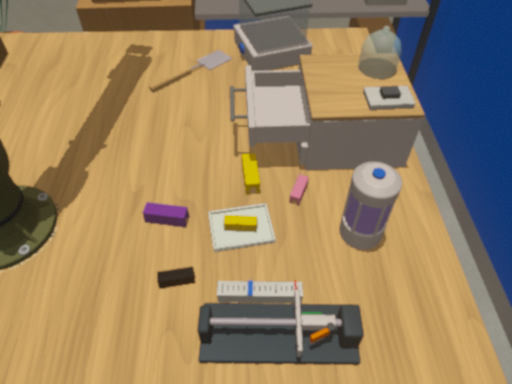

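The top view shows the small yellow spacer in the tray at about (274,239), the larger yellow decoy at (214,229), the drawer at (145,200), and the stand at (372,210) with its blue mark at (342,232). Next I measure these.

```bash
python3 - <<'E'
from h import *
for n in('top','side'):
    z=np.load(n+'0.npz');p,d=z['p'],z['d'];C=cloud(n,d);hsv=cv2.cvtColor(p,cv2.COLOR_RGB2HSV).astype(int)
    H,S,V=hsv[...,0],hsv[...,1],hsv[...,2]
    def rep(name,m,zlo,zhi,box):
        b=np.zeros_like(m);b[box[1]:box[3],box[0]:box[2]]=1
        m=m&b&(d>0)&(C[...,2]>zlo)&(C[...,2]<zhi)
        q=C[m]
        if len(q)<4: print(n,name,len(q));return
        r=cv2.minAreaRect((q[:,:2]*1000).astype(np.float32))
        print(n,name,len(q),'mean',q.mean(0).round(4),'rect c',np.round(r[0],1),'size',np.round(r[1],1),'ang',round(r[2],1),'ztop',np.percentile(q[:,2],[5,50,95]).round(3))
    T=n=='top'
    rep('spacer',(H>20)&(H<35)&(S>180)&(V>120),0.022,0.06,(255,215,295,265) if T else (215,205,265,235))
    rep('trayall',(S<60)&(V>120),0.003,0.03,(240,200,305,275) if T else (195,195,285,255))
    rep('mark',(H>100)&(H<125)&(S>150)&(V>80),0.02,0.05,(330,185,352,262) if T else (210,275,310,300))
    rep('strip',(V>120)&(S<60),0.02,0.04,(330,185,352,262) if T else (210,275,310,300))
    rep('pointer',((H<6)|(H>174))&(S>150)&(V>80),0.02,0.08,(330,170,370,262) if T else (210,270,310,310))
    rep('lever',(H>6)&(H<18)&(S>200)&(V>120),0.03,0.08,(378,165,400,192) if T else (300,320,340,350))
    rep('green',(H>45)&(H<85)&(S>100),0.03,0.08,(365,165,385,200) if T else (295,300,340,330))
    rep('baseplate',(V<90),0.006,0.02,(345,150,400,275) if T else (190,290,370,370))
    rep('endfront',(V<90),0.05,0.08,(345,235,400,275) if T else (190,290,225,350))
    rep('endrear',(V<90),0.05,0.08,(345,140,400,175) if T else (330,290,370,370))
    rep('bar',(V>120)&(S<60),0.055,0.08,(345,185,405,205) if T else (290,285,305,360))
    rep('lantern',(V>0),0.15,0.22,(255,85,310,160) if T else (335,155,405,260))
    rep('drawertop',(S<70)&(V>80),0.12,0.14,(80,160,200,232) if T else (240,65,305,145))
    rep('handle',(V<140)&(S<110),0.1,0.125,(105,233,180,250) if T else (225,80,245,160))
    rep('bamboo',(S>80),0.15,0.175,(80,50,200,162) if T else (295,50,425,125))
E
```

```text
top spacer 0
top trayall 1378 mean [ 0.5071 -0.0242  0.006 ] rect c [508.8 -24.2] size [129.7  99.7] ang 7.9 ztop [0.003 0.005 0.012]
top mark 43 mean [ 0.5227 -0.1842  0.0296] rect c [ 523.4 -184.3] size [28.6  7.5] ang 89.1 ztop [0.028 0.03  0.032]
top strip 685 mean [ 0.5379 -0.1846  0.0266] rect c [ 540.7 -185.1] size [ 28.7 158.9] ang 87.2 ztop [0.024 0.027 0.029]
top pointer 11 mean [ 0.6055 -0.1967  0.0367] rect c [ 605.4 -196.1] size [26.4  2.1] ang 83.5 ztop [0.034 0.037 0.039]
top lever 0
top green 53 mean [ 0.6279 -0.2529  0.0517] rect c [ 627.7 -253.2] size [ 2.6 33.3] ang 86.0 ztop [0.039 0.055 0.06 ]
top baseplate 3546 mean [ 0.5542 -0.2561  0.0104] rect c [ 570.6 -262.9] size [109.9 279.4] ang 86.5 ztop [0.008 0.01  0.013]
top endfront 238 mean [ 0.4458 -0.2539  0.0601] rect c [ 464.3 -263.3] size [47.9 79.1] ang 69.7 ztop [0.051 0.061 0.064]
top endrear 426 mean [ 0.6884 -0.2686  0.0609] rect c [ 681.3 -268.4] size [59.5 59.4] ang 83.7 ztop [0.053 0.062 0.064]
top bar 204 mean [ 0.6059 -0.265   0.0623] rect c [ 604.5 -264.3] size [ 41.2 101.9] ang 14.5 ztop [0.059 0.0
[... 1488 characters left out ...]
an [ 0.6887 -0.276   0.0625] rect c [ 681.5 -272.5] size [56.1 52.8] ang 84.1 ztop [0.054 0.063 0.066]
side bar 379 mean [ 0.6013 -0.2684  0.0634] rect c [ 599.6 -266.1] size [108.5  23.7] ang 83.2 ztop [0.057 0.064 0.067]
side lantern 1750 mean [ 0.7562 -0.0611  0.1751] rect c [761.3 -49. ] size [88.5 90.3] ang 45.6 ztop [0.156 0.177 0.187]
side drawertop 988 mean [0.5678 0.2487 0.1308] rect c [596.7 260.3] size [237.6 138.4] ang 88.8 ztop [0.121 0.129 0.139]
side handle 161 mean [0.4999 0.2558 0.1159] rect c [507.7 255.4] size [119.   34.2] ang 89.4 ztop [0.112 0.116 0.119]
side bamboo 5092 mean [0.762  0.2409 0.1616] rect c [787.6 261.4] size [245.7 243.6] ang 0.1 ztop [0.157 0.162 0.164]
```

```bash
python3 - <<'E'
from h import *
z=np.load('top0.npz');p=z['p']
save('stand_zoom',cv2.resize(p[140:280,320:410],None,fx=6,fy=4.2,interpolation=cv2.INTER_CUBIC)[:600])
z=np.load('side0.npz');p=z['p']
save('stand_zoom2',cv2.resize(p[270:370,190:370],None,fx=4.4,fy=4.4,interpolation=cv2.INTER_CUBIC)[:600])
print(camera_info('wrist'))
E
```

```text
{'camera_matrix': array([[341.88894623,   0.        , 257.1349096 ],
       [  0.        , 341.88894623, 187.42863855],
       [  0.        ,   0.        ,   1.        ]]), 'T_tool_cam': array([[-9.14561117e-04, -9.54637823e-01, -2.97768015e-01,
         8.28410664e-02],
       [ 9.99999578e-01, -8.97356250e-04, -1.94481985e-04,
        -9.74966266e-04],
       [-8.15441314e-05, -2.97768068e-01,  9.54638241e-01,
        -1.62044444e-01],
       [ 0.00000000e+00,  0.00000000e+00,  0.00000000e+00,
         1.00000000e+00]])}
```

servo_tool --commands '[0,0,0,0,0,-8.5,-36,-30,0,0,0,0,-36,-30,0,0,0,0,-36,-30,0,0,0,0,-36,-30,0,0,0,0,-36,-30,0,0,0,0,-36,-30,0,0,0,0,-36,-30,0,0,0,0,-36,-30,0,0,0,0]' --jaw 50 --newtons 15

```text
time_s: 1.8
tool_pos: [0.4287, 0.3549, 0.223]
tool_rot: [180.0, 0.0, 173.4]
force: [0.3, 0.6, -0.1]
grip_width: 0.0501
```

servo_tool --commands '[-15,-46,0,0,0,0,-15,-46,0,0,0,0,-15,-46,10,0,0,0,-15,-46,10,0,0,0,-15,-46,10,0,0,0,-15,-46,10,0,0,0,-15,-46,10,0,0,0,-15,-46,10,0,0,0,0,0,0,0,0,0]'

```text
time_s: 2.7
tool_pos: [0.5044, -0.0311, 0.1619]
tool_rot: [-179.8, -0.0, 172.8]
force: [-0.2, 0.5, -0.0]
grip_width: 0.0502
```

```bash
cat >> h.py <<'E'
from scipy.spatial.transform import Rotation as Ro
def wrist(name):
    o=monitor.get_obs();p,d=read_camera('wrist');save(name,p)
    T=np.eye(4);T[:3,:3]=Ro.from_euler('xyz',o['tool_rot'],degrees=True).as_matrix();T[:3,3]=o['tool_pos']
    c=camera_info('wrist');K=np.array(c['camera_matrix']);T=T@c['T_tool_cam']
    v,u=np.mgrid[0:384,0:512]
    x=np.stack([(u-K[0,2])/K[0,0]*d,(v-K[1,2])/K[1,1]*d,d],-1)@T[:3,:3].T+T[:3,3]
    return o,p,d,x
def hsv(p):
    h=cv2.cvtColor(p,cv2.COLOR_RGB2HSV).astype(int);return h[...,0],h[...,1],h[...,2]
def togo(x,y,z,yaw=None):
    o=monitor.get_obs();R=Ro.from_euler('xyz',o['tool_rot'],degrees=True).as_matrix()
    print('tool',np.round(o['tool_pos'],4),np.round(o['tool_rot'],2),'t',round(o['time_s'],2),'togo mm',np.round(1000*R.T@(np.array([x,y,z])-o['tool_pos']),1))
def rect(q):
    r=cv2.minAreaRect((q[:,:2]*1000).astype(np.float32));return np.round(r[0],1),np.round(r[1],1),round(r[2],1)
E
python3 - <<'E'
from h import *
o,p,d,x=wrist('w1')
H,S,V=hsv(p);m=(H>20)&(H<35)&(S>150)&(V>60)&(d>0)
q=x[m];print(len(q),np.percentile(q[:,2],[5,50,95]))
q2=q[q[:,2]>0.026];c=q2[:,:2].mean(0);q2=q2[np.linalg.norm(q2[:,:2]-[.507,-.028],axis=1)<.06];print(rect(q2),q2.mean(0))
togo(.507,-.028,.01)
E
```

```text
6916 [0.01143991 0.03489677 0.03691284]
(array([507.5, -13.9]), array([41.7, 68.7]), 84.3) [ 0.50459556 -0.02397888  0.03096527]
tool [ 0.5045 -0.0269  0.1623] [-1.7995e+02 -3.0000e-02  1.7302e+02] t 2.75 togo mm [ -2.7  -0.7 152.3]
```

View pics/w1.png

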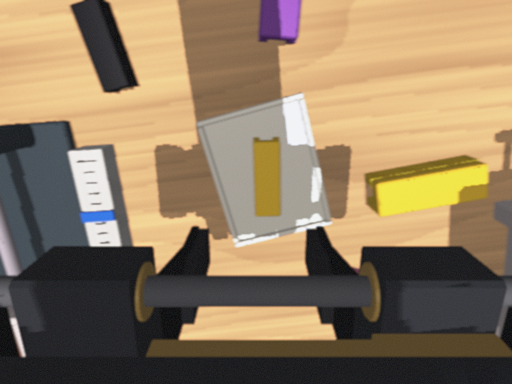

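The wrist view shows the spacer in the tray, centred near (266,178), almost square to the tool. The larger yellow decoy is at (430,187).

```bash
python3 - <<'E'
from h import *
o,p,d,x=wrist('w2')
H,S,V=hsv(p);m=(H>15)&(H<35)&(S>150)&(V>60)&(d>0);m[:,:245]=0;m[:,290:]=0;m[:130]=0;m[222:]=0
q=x[m];print(len(q),np.percentile(q[:,2],[5,50,95]),rect(q[q[:,2]>.024]),q.mean(0))
togo(.507,-.028,.01)
E
```

```text
1791 [0.0296169  0.03086486 0.03209072] (array([506.2, -24.5]), array([21.2, 68.5]), 83.8) [ 0.50434269 -0.02404575  0.03076241]
tool [ 0.5047 -0.024   0.1625] [ 1.7998e+02 -2.0000e-02  1.7325e+02] t 2.8 togo mm [ -2.8  -3.7 152.5]
```

servo_tool --commands '[-2,-1,40,0,0,0,0,0,40,0,0,0,0,0,30,0,0,0,0,0,15,0,0,0,0,0,0,0,0,0,0,0,0,0,0,0]'

```text
time_s: 3.4
tool_pos: [0.5072, -0.0227, 0.0381]
tool_rot: [180.0, 0.0, 173.6]
force: [-0.7, -0.1, -0.4]
grip_width: 0.0501
```

```bash
python3 - <<'E'
from h import *
togo(.507,-.026,.01)
E
```

```text
tool [ 0.5072 -0.0227  0.0381] [1.7997e+02 3.0000e-02 1.7357e+02] t 3.4 togo mm [-0.2 -3.3 28.1]
```

servo_tool --commands '[0,-3,15,0,0,0,0,0,12,0,0,0,0,0,0,0,0,0,0,0,0,0,0,0]'

```text
time_s: 3.8
tool_pos: [0.5067, -0.0268, 0.0111]
tool_rot: [180.0, 0.0, 173.5]
force: [0.3, -0.2, 0.5]
grip_width: 0.0503
```

servo_tool --commands '[0,0,0,0,0,0,0,0,0,0,0,0,0,0,0,0,0,0,0,0,0,0,0,0,0,0,0,0,0,0,0,0,0,0,0,0]' --jaw 10 --newtons 15

```text
time_s: 4.4
tool_pos: [0.5066, -0.0268, 0.0109]
tool_rot: [180.0, 0.0, 173.5]
force: [-0.6, 1.6, 2.6]
grip_width: 0.0236
```

servo_tool --commands '[0,0,-30,0,0,0,0,0,-45,0,0,0,0,0,-45,0,0,0,-8,37,-45,0,0,0,-8,37,-15,0,0,0,-8,37,0,0,0,0,-8,37,0,0,0,0,-8,37,0,0,0,0,-8,37,0,0,0,0,-8,37,0,0,0,0]'

```text
time_s: 5.4
tool_pos: [0.5898, 0.2195, 0.1832]
tool_rot: [-180.0, -0.0, 173.4]
force: [0.5, -0.5, -0.3]
grip_width: 0.024
```

servo_tool --commands '[-8,37,0,0,0,0,0,0,0,0,0,0,0,0,0,0,0,0,0,0,0,0,0,0]'

```text
time_s: 5.8
tool_pos: [0.6019, 0.2525, 0.1834]
tool_rot: [-179.9, -0.0, 173.4]
force: [-1.2, -0.1, -0.6]
grip_width: 0.0242
```

```bash
python3 - <<'E'
from h import *
p,d=read_camera('side');save('side1',p)
o,p,d,x=wrist('w3')
togo(.602,.260,.095)
E
```

```text
tool [0.6021 0.2524 0.184 ] [-1.7997e+02  1.0000e-02  1.7331e+02] t 5.9 togo mm [ 1.   7.6 89. ]
```

View pics/side1.png

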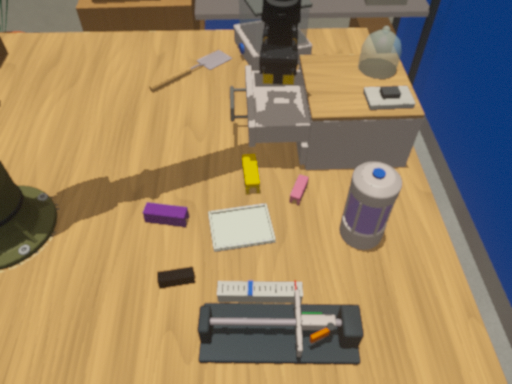

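View pics/w3.png

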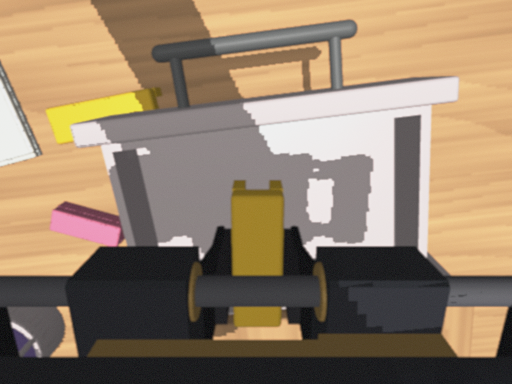

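The spacer is in the fingers over the open drawer. The side view shows the tray and lantern still in place. Lowering now.

servo_tool --commands '[0,5,30,0,0,0,0,0,35,0,0,0,0,0,15,0,0,0,0,0,8,0,0,0,0,0,0,0,0,0,0,0,0,0,0,0]'

```text
time_s: 6.5
tool_pos: [0.6035, 0.2593, 0.0974]
tool_rot: [179.9, 0.1, 173.4]
force: [-0.3, -1.1, -0.5]
grip_width: 0.0236
```

servo_tool --commands '[0,0,4,0,0,0,0,0,0,0,0,0,0,0,0,0,0,0]'

```text
time_s: 6.8
tool_pos: [0.6027, 0.2594, 0.0924]
tool_rot: [180.0, 0.0, 173.5]
force: [-0.9, -0.0, -2.0]
grip_width: 0.0238
```

servo_tool --commands '[0,0,0,0,0,0,0,0,0,0,0,0,0,0,0,0,0,0,0,0,0,0,0,0,0,0,0,0,0,0]' --jaw 46

```text
time_s: 7.3
tool_pos: [0.6025, 0.2593, 0.0919]
tool_rot: [180.0, 0.0, 173.4]
force: [0.1, -0.8, 0.1]
grip_width: 0.0449
```

servo_tool --commands '[0,0,-40,0,0,0,0,0,-45,0,0,0,0,0,0,0,0,0,0,0,0,0,0,0]'

```text
time_s: 7.7
tool_pos: [0.6033, 0.2596, 0.1785]
tool_rot: [179.9, 0.1, 173.4]
force: [-1.0, -0.3, -0.7]
grip_width: 0.0461
```

```bash
python3 - <<'E'
from h import *
o,p,d,x=wrist('w4')
H,S,V=hsv(p);m=(H>15)&(H<35)&(S>150)&(V>60)&(d>0)&(np.linalg.norm(x[...,:2]-[.6,.26],axis=2)<.06)
q=x[m];print(len(q),q.mean(0),np.percentile(q[:,2],[5,50,95]))
m=(abs(x[...,2]-.115)<.006)&(abs(x[...,1]-.26)<.04)&(x[...,0]<.52)&(x[...,0]>.47)&(d>0)
print('handle',np.percentile(x[m],[2,50,98],axis=0))
togo(.45,.26,.1)
E
```

```text
2897 [0.59875653 0.25886011 0.11100937] [0.10948732 0.11081945 0.11195708]
handle [[0.49042765 0.22164257 0.11271556]
 [0.49595617 0.26042659 0.11647443]
 [0.50083266 0.29831613 0.11849453]]
tool [0.6023 0.2592 0.1767] [ 1.7999e+02 -1.0000e-02  1.7344e+02] t 7.75 togo mm [151.4 -16.6  76.7]
```

View pics/w4.png

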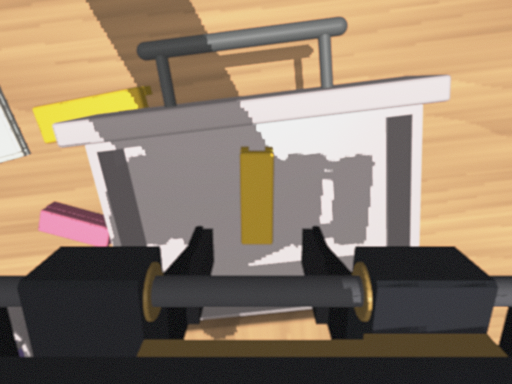

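The spacer lies flat and released in the drawer, with its top at z 0.111. The handle is at x 0.496. Next I go in front of the handle with the fingers closed.

servo_tool --commands '[0,0,0,0,0,-6.6,48,0,0,0,0,0,48,0,0,0,0,0,46,0,0,0,0,0,0,0,40,0,0,0,0,0,35,0,0,0,0,0,0,0,0,0,0,0,0,0,0,0]' --jaw 0

```text
time_s: 8.55
tool_pos: [0.4598, 0.2585, 0.101]
tool_rot: [-179.9, -0.1, -180.0]
force: [-0.4, 0.6, -0.8]
grip_width: 0.0009
```

```bash
python3 - <<'E'
from h import *
togo(.600,.26,.1)
E
```

```text
tool [0.4598 0.2585 0.101 ] [-1.7989e+02 -1.3000e-01 -1.7997e+02] t 8.55 togo mm [-140.2    1.4    0.7]
```

servo_tool --commands '[-12,0,0,0,0,0,-12,0,0,0,0,0,-12,0,0,0,0,0,-12,0,0,0,0,0,-12,0,0,0,0,0,-12,0,0,0,0,0,-12,0,0,0,0,0,-12,0,0,0,0,0,-12,0,0,0,0,0,-12,0,0,0,0,0]'

```text
time_s: 9.55
tool_pos: [0.5814, 0.2593, 0.1018]
tool_rot: [180.0, -0.0, -180.0]
force: [-2.0, 0.2, 0.8]
grip_width: 0.0005
```

servo_tool --commands '[-8,0,0,0,0,0,-6,0,0,0,0,0,-4,0,0,0,0,0,0,0,0,0,0,0]'

```text
time_s: 9.95
tool_pos: [0.5991, 0.2588, 0.1017]
tool_rot: [-180.0, 0.0, -180.0]
force: [-0.2, -0.5, -0.0]
grip_width: 0.0003
```

servo_tool --commands '[-3,0,0,0,0,0,0,0,0,0,0,0]'

```text
time_s: 10.15
tool_pos: [0.6006, 0.259, 0.1017]
tool_rot: [-180.0, -0.1, -180.0]
force: [-3.2, -0.4, 1.3]
grip_width: 0.0005
```

servo_tool --commands '[-2,0,0,0,0,0,0,0,0,0,0,0]'

```text
time_s: 10.35
tool_pos: [0.6008, 0.2591, 0.1016]
tool_rot: [-179.9, -0.3, -179.9]
force: [-9.0, -2.0, 4.6]
grip_width: 0.0005
```

```bash
python3 - <<'E'
from h import *
togo(.600,.26,.1)
p,d=read_camera('side');save('side2',p)
p,d=read_camera('top');save('top2',p)
x=cloud('top',d)
m=(abs(x[...,2]-.115)<.006)&(abs(x[...,1]-.26)<.06)&(x[...,0]<.63)&(x[...,0]>.47)&(d>0)
print('handle',np.percentile(x[m],[2,50,98],axis=0))
E
```

```text
tool [0.6008 0.2591 0.1016] [-179.94   -0.33 -179.92] t 10.35 togo mm [0.8 0.9 1.6]Traceback (most recent call last):
  File "<stdin>", line 7, in <module>
    return _quantile_unchecked(
        a, q, axis, out, overwrite_input, method, keepdims, weights)
    return _ureduce(a,
                    func=_quantile_ureduce_func,
    ...<5 lines>...
                    overwrite_input=overwrite_input,
                    method=method)
    r = func(a, **kwargs)
    result = _quantile(arr,
                       quantiles=q,
    ...<2 lines>...
                       out=out,
                       weights=wgt)
    slices_having_nans = np.isnan(arr[-1, ...])
                                  ~~~^^^^^^^^^
IndexError: index -1 is out of bounds for axis 0 with size 0
```

View pics/side2.png

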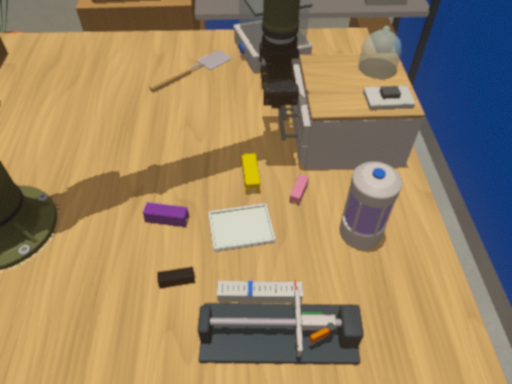

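The drawer met its stop with 9 N of push and the front is flush in the side view. Retreating and going to the stand.

servo_tool --commands '[25,0,0,0,0,0,40,0,0,0,0,0,40,0,-20,0,0,0,0,0,-45,0,0,0,0,0,-45,0,0,0,0,0,0,0,0,0,0,0,0,0,0,0]'

```text
time_s: 11.15
tool_pos: [0.4996, 0.2597, 0.2136]
tool_rot: [179.8, 0.2, -180.0]
force: [-0.4, 0.6, -0.9]
grip_width: 0.0005
```

```bash
python3 - <<'E'
from h import *
togo(.56,-.26,.18)
o,p,d,x=wrist('w5')
p,d=read_camera('top');save('top2',p);x=cloud('top',d)
m=(abs(x[...,2]-.115)<.006)&(abs(x[...,1]-.26)<.05)&(x[...,0]<.63)&(x[...,0]>.56)&(d>0)
print(m.sum());print('handle',np.percentile(x[m],[2,50,98],axis=0))
E
```

```text
tool [0.4996 0.2597 0.2136] [ 179.85    0.23 -179.96] t 11.15 togo mm [ -59.9 -519.8   32.5]
232
handle [[0.61154948 0.2107023  0.11017782]
 [0.61617712 0.25922465 0.11502509]
 [0.62443612 0.30842546 0.11789697]]
```

View pics/top2.png

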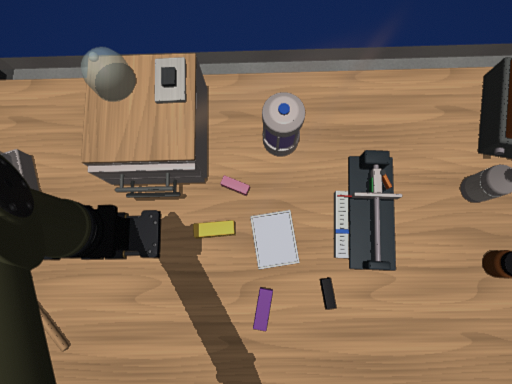

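The top view shows the drawer closed (handle x 0.616, about -0.049 from the front). Moving over the stand.

servo_tool --commands '[0,0,0,0,0,3.3,-6,-43,0,0,0,0,-6,-43,0,0,0,0,-6,-43,0,0,0,0,-6,-43,0,0,0,0,-6,-43,0,0,0,0,-6,-43,0,0,0,0,-6,-43,0,0,0,0,-6,-43,0,0,0,0,-6,-43,0,0,0,0]' --jaw 82

```text
time_s: 12.25
tool_pos: [0.5296, -0.132, 0.2103]
tool_rot: [-180.0, -0.1, 176.7]
force: [0.1, 0.4, 0.8]
grip_width: 0.0724
```

servo_tool --commands '[-12,-43,0,0,0,0,-12,-43,0,0,0,0,-12,-43,0,0,0,0,0,0,0,0,0,0,0,0,0,0,0,0,0,0,0,0,0,0]'

```text
time_s: 12.85
tool_pos: [0.5589, -0.2595, 0.2105]
tool_rot: [179.9, -0.1, 176.8]
force: [1.1, 0.4, 0.1]
grip_width: 0.082
```

```bash
python3 - <<'E'
from h import *
o,p,d,x=wrist('w6');np.savez('w6.npz',p=p,d=d,x=x)
togo(.615,-.268,.1)
E
```

```text
tool [ 0.5591 -0.2591  0.211 ] [ 1.7992e+02 -6.0000e-02  1.7688e+02] t 12.9 togo mm [-56.4  -6.  110.9]
```

View pics/w6.png

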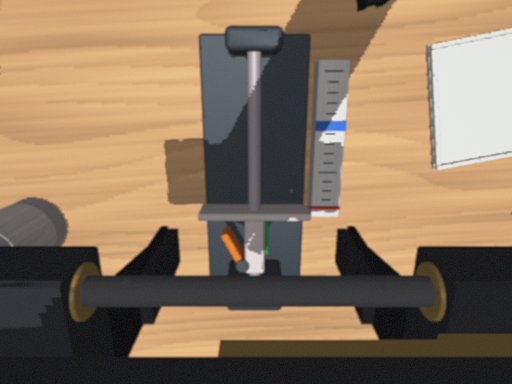

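The wrist view shows the rod at column ~255, the bar at row 212, the mark at (331,126), the red pointer at (322,208), and the open orange lever at (235,245).

```bash
python3 - <<'E'
from h import *
z=np.load('w6.npz');p,d,x=z['p'],z['d'],z['x'];H,S,V=hsv(p)
def b(m,l,t,r,bo):
    k=np.zeros_like(m);k[t:bo,l:r]=1;return m&k&(d>0)
ok=d>0
mk=x[b((H>100)&(H<128)&(S>130),305,110,360,145)];print('mark',len(mk),mk.mean(0),rect(mk))
pt=x[b(((H<7)|(H>172))&(S>120),295,195,350,225)];print('ptr',len(pt),pt.mean(0),np.median(pt,0),rect(pt))
rod=x[b(x[...,2]>.045,240,60,270,200)]
rod=rod[rod[:,2]<.06];
f=cv2.fitLine((rod[:,:2]*1000).astype(np.float32),cv2.DIST_L2,0,.01,.01).ravel();print('rod',len(rod),f,np.degrees(np.arctan2(f[1],f[0])))
bar=x[b((x[...,2]>.058)&(x[...,2]<.07),195,200,315,225)];print('bar',len(bar),rect(bar),np.median(bar[:,2]))
lv=x[b((H>5)&(H<20)&(S>150),215,220,250,270)];print('lever',len(lv),lv.mean(0),rect(lv[lv[:,2]>.055]))
a=np.radians(-3.3);ex=np.array([np.cos(a),np.sin(a)]);ey=np.array([-ex[1],ex[0]])
print('along: mark',mk[:,:2].mean(0)@ex,'ptr',pt[:,:2].mean(0)@ex,'bar',bar[:,:2].mean(0)@ex, np.percentile(bar[:,:2]@ex,[3,97]),'across: rod',np.median(rod[:,:2]@ey),'bar',np.percentile(bar[:,:2]@ey,[1,99]),'ptr',np.percentile(pt[:,:2]@ey,[1,99]),'mark',mk[:,:2].mean(0)@ey, 'lever along/across',np.percentile(lv[:,:2]@ex,[2,98]),np.percentile(lv[:,:2]@ey,[2,98]))
E
```

```text
mark 238 [ 0.52181921 -0.18540847  0.03097517] (array([ 521.5, -185.3]), array([29.1,  8.1]), 86.7)
ptr 66 [ 0.60555369 -0.19464705  0.03774399] [ 0.60570677 -0.19495542  0.03774444] (array([ 605.6, -193.8]), array([31.4,  2.5]), 85.9)
rod 1777 [ 9.9852216e-01 -5.4345738e-02  5.1874640e+02 -2.6064880e+02] -3.1153162
bar 1151 (array([ 603.7, -265.7]), array([109. ,  13.5]), 86.7) 0.06432281830993097
lever 385 [ 0.63341406 -0.29007314  0.05593676] (array([ 634.6, -290.6]), array([32.9,  8.4]), 23.1)
along: mark 0.531626793872237 ptr 0.615754241345284 bar 0.6153283434807959 [0.61168703 0.62326431] across: rod -0.23044155362034172 bar [-0.28378082 -0.17723807] ptr [-0.17428574 -0.14299449] mark -0.15506301011974527 lever along/across [0.634909   0.67551117] [-0.26239159 -0.24409036]
```

servo_tool --commands '[-30,-6,0,0,0,0,-29,0,10,0,0,0,0,0,45,0,0,0,0,0,45,0,0,0,0,0,20,0,0,0,0,0,0,0,0,0,0,0,0,0,0,0]' --jaw 82

```text
time_s: 13.6
tool_pos: [0.6183, -0.2692, 0.0926]
tool_rot: [180.0, 0.0, 176.8]
force: [1.1, 0.3, 0.6]
grip_width: 0.0818
```

```bash
python3 - <<'E'
from h import *
togo(.6186,-.2685,.034)
p,d=read_camera('side');save('side3',cv2.resize(p[230:370,170:390],None,fx=3.5,fy=3.5))
E
```

```text
tool [ 0.6183 -0.2692  0.0926] [1.7998e+02 4.0000e-02 1.7685e+02] t 13.6 togo mm [-0.3  0.7 58.6]
```

View pics/side3.png

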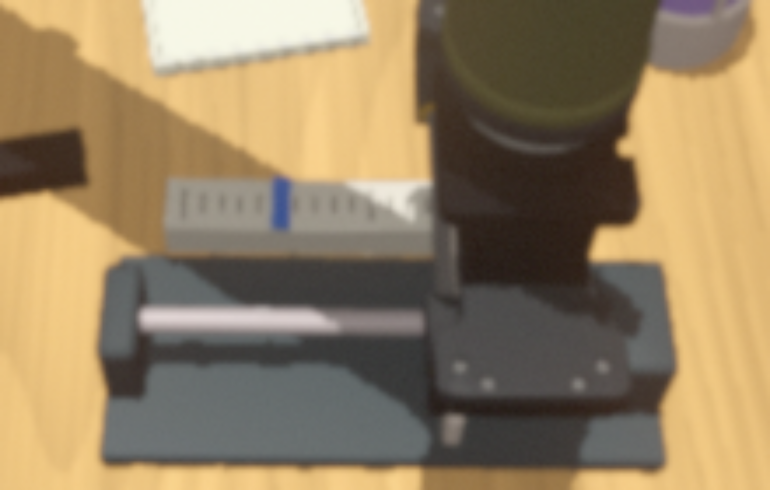

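The gripper is just behind the bar, with the fingers above the lever. Descending.

servo_tool --commands '[0,1,15,0,0,0,0,0,15,0,0,0,0,0,15,0,0,0,0,0,13,0,0,0,0,0,0,0,0,0]'

```text
time_s: 14.15
tool_pos: [0.617, -0.2688, 0.0311]
tool_rot: [180.0, -0.1, 176.7]
force: [2.0, -0.1, -2.5]
grip_width: 0.0821
```

```bash
python3 - <<'E'
from h import *
togo(.6186,-.2685,.034); o=monitor.get_obs();print(o['force'])
o,p,d,x=wrist('w7')
E
```

```text
tool [ 0.617  -0.2688  0.0311] [ 1.7996e+02 -1.2000e-01  1.7674e+02] t 14.15 togo mm [-1.6  0.3 -2.9]
[ 1.95319471 -0.08059464 -2.5415743 ]
```

View pics/w7.png

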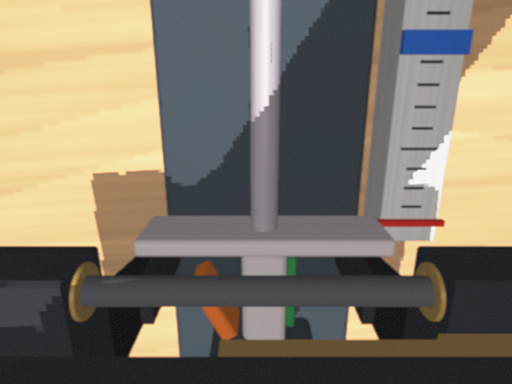

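The fingers stand astride the sleeve with the lever still open inside them. The pointer is at (412,223) and the mark at (437,42), so I pull.

servo_tool --commands '[6,0,0,0,0,0,10,0,0,0,0,0,10,0,0,0,0,0,10,0,0,0,0,0,10,0,0,0,0,0,10,0,0,0,0,0,10,0,0,0,0,0,8,0,0,0,0,0,0,0,0,0,0,0,0,0,0,0,0,0]'

```text
time_s: 15.2
tool_pos: [0.5436, -0.2652, 0.0342]
tool_rot: [180.0, 0.0, 176.7]
force: [3.7, 0.7, 1.4]
grip_width: 0.0817
```

```bash
cat > m.py <<'E'
from h import *
import sys
o,p,d,x=wrist(sys.argv[1]);H,S,V=hsv(p)
a=np.radians(-3.2);ex=np.array([np.cos(a),np.sin(a)]);ey=np.array([-ex[1],ex[0]])
r=np.zeros((384,512),bool);r[:240,340:]=1
mk=x[r&(H>100)&(H<128)&(S>130)&(d>0)];pt=x[r&((H<7)|(H>172))&(S>150)&(d>0)]
print('t',o['time_s'],'tool',o['tool_pos'].round(4),'F',o['force'].round(1),'w',o['grip_width'])
for n,q in(('mark',mk),('ptr',pt)):
    if len(q):print(n,len(q),'z',q[:,2].mean().round(4),'along',(q[:,:2].mean(0)@ex).round(4),'med',np.median(q[:,:2]@ex).round(4),'span',np.percentile(q[:,:2]@ex,[3,97]).round(4),'across',np.percentile(q[:,:2]@ey,[3,97]).round(4))
mm=r&((H<7)|(H>172))&(S>150); vv,uu=np.nonzero(mm);print('ptr px',uu.mean(),vv.mean())
mm=r&(H>100)&(H<128)&(S>130); vv,uu=np.nonzero(mm);print('mark px',uu.mean(),vv.mean(),vv.min(),vv.max())
E
python3 m.py w8
```

```text
t 15.2 tool [ 0.5436 -0.2652  0.0342] F [3.7 0.7 1.4] w 0.08173200462719162
mark 1045 z 0.0308 along 0.5311 med 0.5311 span [0.5267 0.5357] across [-0.1702 -0.1422]
ptr 314 z 0.0378 along 0.5412 med 0.5411 span [0.54   0.5425] across [-0.1734 -0.1439]
ptr px 410.0859872611465 219.97452229299364
mark px 411.7361904761905 196.45904761904762 188 205
```

View pics/w8.png

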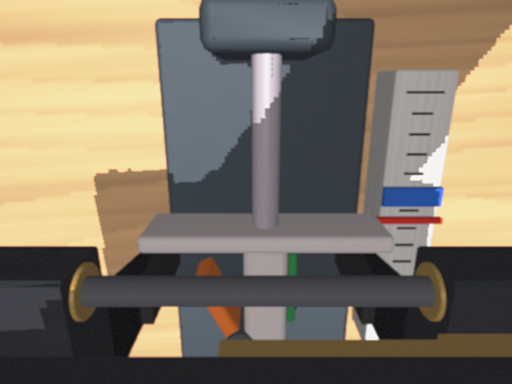

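servo_tool --commands '[5,0,0,0,0,0,5,0,0,0,0,0,0,0,0,0,0,0,0,0,0,0,0,0,0,0,0,0,0,0]'

```text
time_s: 15.75
tool_pos: [0.5343, -0.2649, 0.0341]
tool_rot: [-180.0, 0.0, 176.7]
force: [4.4, 1.1, 1.5]
grip_width: 0.0821
```

```bash
python3 m.py w9
```

```text
t 15.75 tool [ 0.5343 -0.2649  0.0341] F [4.4 1.1 1.5] w 0.08208546676140938
mark 637 z 0.0308 along 0.5292 med 0.5291 span [0.5265 0.532 ] across [-0.1702 -0.1422]
ptr 336 z 0.0377 along 0.5319 med 0.5319 span [0.5306 0.5335] across [-0.1734 -0.1443]
ptr px 410.69940476190476 220.21428571428572
mark px 410.49059561128524 210.02664576802508 205 216
```

View pics/w9.png

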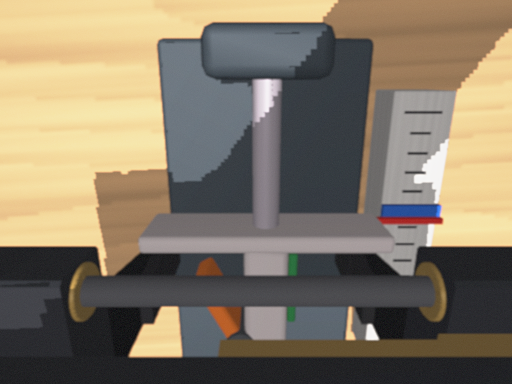

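The pointer is within 1 mm of the band's middle and the lever is open. I centre sideways by 1.4 mm and squeeze.

servo_tool --commands '[0.5,1.4,0,0,0,0,0,0,0,0,0,0,0,0,0,0,0,0]'

```text
time_s: 16.1
tool_pos: [0.5335, -0.2646, 0.0341]
tool_rot: [-179.9, 0.1, 176.7]
force: [4.2, -3.7, 1.0]
grip_width: 0.0823
```

servo_tool --commands '[0,0,0,0,0,0,0,0,0,0,0,0,0,0,0,0,0,0,0,0,0,0,0,0,0,0,0,0,0,0]' --jaw 42 --newtons 20

```text
time_s: 16.6
tool_pos: [0.5324, -0.2672, 0.0338]
tool_rot: [-179.7, 0.0, 176.7]
force: [3.7, -9.7, -1.9]
grip_width: 0.05
```

```bash
python3 m.py w10
```

```text
t 16.6 tool [ 0.5324 -0.2672  0.0338] F [ 3.7 -9.7 -1.9] w 0.049958276183566144
mark 461 z 0.0307 along 0.5283 med 0.5282 span [0.5264 0.5304] across [-0.1703 -0.1424]
ptr 368 z 0.0377 along 0.5302 med 0.5301 span [0.5289 0.5317] across [-0.1733 -0.1443]
ptr px 415.4661246612466 220.4769647696477
mark px 415.21120689655174 211.875 208 225
```

View pics/w10.png

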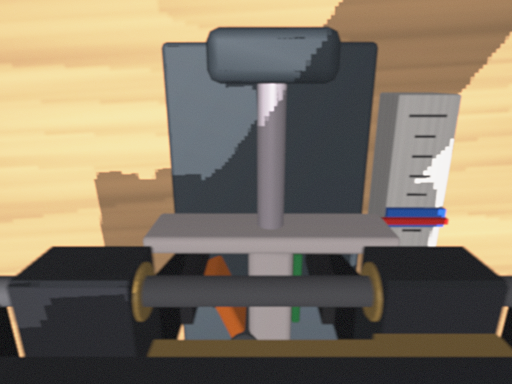

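Pointer at -1 mm and the lever still open at (222,285). The finger is now bearing on it, which explains the sideways force. I keep closing.

servo_tool --commands '[-0.5,0,0,0,0,0,0,0,0,0,0,0,0,0,0,0,0,0,0,0,0,0,0,0,0,0,0,0,0,0]'

```text
time_s: 17.15
tool_pos: [0.5326, -0.268, 0.0342]
tool_rot: [-179.6, 0.0, 176.6]
force: [3.0, -7.8, -0.2]
grip_width: 0.042
```

```bash
python3 m.py w11
```

```text
t 17.15 tool [ 0.5326 -0.268   0.0342] F [ 3.  -7.8 -0.2] w 0.0419892976873509
mark 475 z 0.0308 along 0.5286 med 0.5285 span [0.5265 0.5307] across [-0.1701 -0.1422]
ptr 362 z 0.0378 along 0.5305 med 0.5304 span [0.5292 0.532 ] across [-0.1732 -0.144 ]
ptr px 417.39835164835165 220.37637362637363
mark px 417.1533613445378 211.76260504201682 208 225
```

View pics/w11.png

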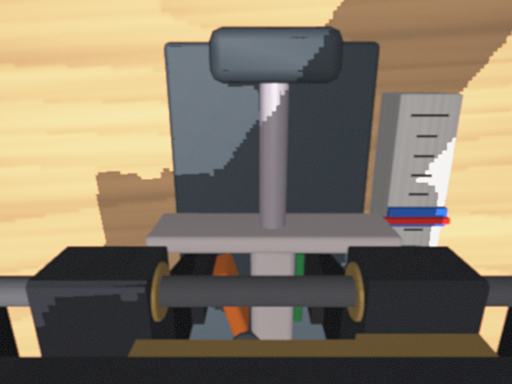

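servo_tool --commands '[0,0,0,0,0,0,0,0,0,0,0,0,0,0,0,0,0,0,0,0,0,0,0,0,0,0,0,0,0,0]' --jaw 20 --newtons 20

```text
time_s: 17.7
tool_pos: [0.5341, -0.2629, 0.034]
tool_rot: [180.0, 0.0, 176.8]
force: [2.9, 0.7, 2.6]
grip_width: 0.0312
```

```bash
python3 m.py w12
```

```text
t 17.7 tool [ 0.5341 -0.2629  0.034 ] F [2.9 0.7 2.6] w 0.031200469616359156
mark 569 z 0.0309 along 0.529 med 0.5291 span [0.5265 0.5315] across [-0.1702 -0.1426]
ptr 339 z 0.0377 along 0.5316 med 0.5315 span [0.5303 0.533 ] across [-0.1734 -0.1444]
ptr px 406.2434017595308 220.2199413489736
mark px 406.3006993006993 210.5 206 215
```

View pics/w12.png

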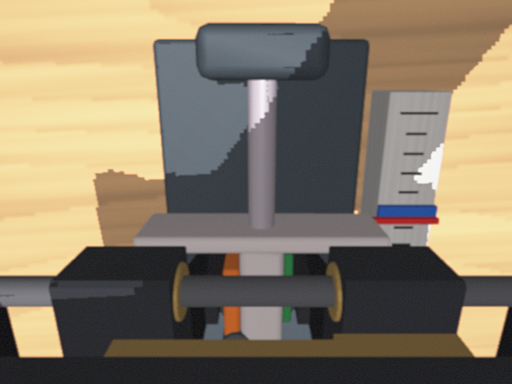

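The lever is now parallel to the sleeve (231,292), the opening is 31 mm, and the pointer is on the band. I hold, then do a last check.

servo_tool --commands '[0,0,0,0,0,0,0,0,0,0,0,0,0,0,0,0,0,0,0,0,0,0,0,0,0,0,0,0,0,0,0,0,0,0,0,0]'

```text
time_s: 18.35
tool_pos: [0.5341, -0.2629, 0.034]
tool_rot: [180.0, 0.0, 176.8]
force: [3.7, 2.0, 4.3]
grip_width: 0.0314
```

```bash
python3 m.py w13; python3 - <<'E'
from h import *
p,d=read_camera('top');save('top3',p);x=cloud('top',d)
m=(abs(x[...,2]-.115)<.006)&(abs(x[...,1]-.26)<.05)&(x[...,0]<.63)&(x[...,0]>.4)&(d>0)
print('handle',np.percentile(x[m],50,axis=0))
E
```

```text
t 18.35 tool [ 0.5341 -0.2629  0.034 ] F [3.7 2.  4.3] w 0.03142200186190437
mark 568 z 0.0309 along 0.5291 med 0.5291 span [0.5265 0.5317] across [-0.1703 -0.1424]
ptr 363 z 0.0378 along 0.5317 med 0.5316 span [0.5304 0.5332] across [-0.1735 -0.1444]
ptr px 406.1409214092141 220.4308943089431
mark px 406.2526132404181 210.4843205574913 205 215
handle [0.61615513 0.25921389 0.11527764]
```

View pics/top3.png

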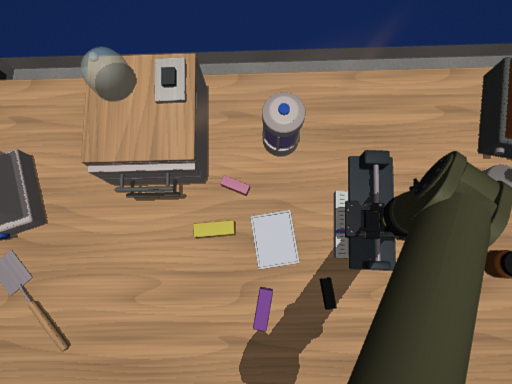

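The drawer is shut, the lantern (283,125) and tray (275,240) haven't moved, and the grip is steady. Handing in.

```bash
python3 -c "
from cell import env;print(env.sign_off())"
```

```text
the job is handed in; nothing more can be done
None
```

I put the small yellow spacer in the top drawer and pushed the drawer shut. Then I drew the leg onto the blue mark with the lever open and squeezed the lever closed. The job was handed in at about 18.5 s with the arm still pinching the lever and the rest. The hand-in gave no verdict.

Last checks:
- **Drawer:** its handle is about 49 mm ahead of the unit's front, which is where it stands when shut. The spacer lay flat and let go inside before I closed it; I couldn't see it afterwards.
- **Pointer:** it is about 0.5 mm from the middle of the blue band. It was within about 1 mm with the lever open and strayed no more than about 1 mm while the lever was closing.
- **Lever:** in the wrist picture it looks parallel to the sleeve. I did not measure its angle. The finger opening is 31.4 mm, against the 32 mm expected across the closed lever and rest.
- **Grip:** it is set to 20 N, but I had no direct reading of the force on each finger.
- **Lantern and tray:** the top picture shows both where they started.

One oddity was a sideways force of up to 10 N on the tool as the lever closed. It dropped to about 2 N once the lever was shut. No check failed.

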